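Weigh a candle from the tilt-out bin

ROBOT

A 6-joint arm with a two-finger parallel gripper is mounted at the origin on the work surface. World frame = base frame: x ahead of the robot, y to its left, z up, the work surface at z = 0. Lengths are in m, angles in degrees, forces in N, time in s.
With the tool pointing down it reaches from about 0.3 to 0.75 m from the base axis. Payload 8.5 kg.
Tool frame: the origin (TCP) lies on the centre line of the jaws, within the pads' length; the fingertips stand 19 mm ahead of it and the grasp point (between the pads) is the TCP; z points along the fingers, x is the direction in which the jaws open and shut, and the axes are right-handed (so a half turn about z gives the same grasp; the last joint's range is limited). The gripper opens to 85 mm and grips with 20 to 120 N. Pads are 22 mm wide; open, the fingers measure 114 mm over their backs; the gripper's body (76 mm by 85 mm) begins 54 mm behind the grasp point. The pads swing forward as they close: fully open they stand 13 mm farther back than shut.
Start: joints at [63.982, 21.807, 74.336, -0, 83.858, -12.336], TCP at [0.13, 0.534, 0.25] pointing down, gripper open.
Joint ranges: [-178.18, 178.18], [-50.72, 133.34], [12.68, 142.11], [-81.47, 261.47], [9.98, 163.14], [-165.26, 165.26]. Speed limits (degrees/s): [136.94, 136.94, 180, 180, 180, 180].

INTERFACE

Orientations are given as a 3x3 rotation matrix whose columns are the frame's x, y, z axes.
In Python, from rig import env, cams, order gives the robot as it stands.
- The arm moves only by the tool step_arm, never from a script. Its argument "steps" is a list of rows, each an object with "xyz": the shift along the tool's x, y, z normalised to -1 to 1, where 1 is 0.04 m, a list of three; "turn": the turn, a rotation vector about the tool's x, y, z normalised to -1 to 1, where 1 is 0.08 rad, a list of three; "gripper": the gripper command: -1 is shut, 1 is fully open, values between are in proportion. A call has 1 to 20 rows; each row shifts and turns the commanded pose from where the row before left it, along the tool's axes as they then stand; what a row does not reach is not made up. A row lasts 1/12 s, in which the tool goes at most 41.7 mm and 7.16 degrees, less where a joint would pass 70% of its speed; a pose out of reach is approached as far as the arm can. A call with a number of a shift or a turn outside -1 to 1 is refused whole. A call with a gripper value outside its range is refused whole. The fingers move at their own pace and stop on an object; "squeeze" is the grip in N (left out, the last holds). Time passes only in rows, so rows that do not move let the fingers close. It gives the time, the measured TCP pose, the force and the opening at its end, in the units of the state.
- env.observe(): the state, without advancing time (a new reading comes with each control period).
- cams.get_image(name): name is "scene" or "top" or "wrist"; returns (picture, depth): 400x640x3 uint8, red, green, blue; 400x640 float32, m along the optical axis (not along the pixel's ray), 0 where there is no reading.
- cams.camera_info(name): a dict with "fx", "fy", "cx", "cy" (pixels), "extrinsics" (4x4, takes a point from camera to world coordinates). Camera axes: x right, y down, z forward; pixel columns grow to the right and rows downward; lengths in m; the calibration is good to about 2 mm. The wrist camera is an equidistant fisheye: a pixel r from the principal point sees the ray r / f radians off the axis. A picture is of the moment at which its call begins: read the wrist's pose just before it. camera_info takes no time and is no camera call; for the wrist camera it gives the pose at the moment of the call.
- order.close_job(): hands the job in, once; it reports no verdict.
The state is a dict: "time_s": time; "q": joint angles; "qvel": joint speeds; "joint_efforts": joint torques, N m; "position": TCP position; "tool_rot": TCP orientation; "ft_force": force on the tool from outside, world axes, zero at the start; "wrist_torque": the same for the moment, N m; "grip_width": finger opening in m.
Only numpy, scipy, OpenCV 4.12 (cv2) and the standard library are available. Lean on these libraries where they do the work, as an engineer would, in place of code of your own. Each camera call takes 0.05 s, during which the arm holds its last target. There are 200 camera calls.

TASK

Slide the orange thumb latch sideways to free the tilt-out bin, swing the bin forward all the way to its stop, then take the green candle out of its mouth and stand it upright, wick up, in the middle of the scale's pan. Leave the bin tilted out with the cream candle still in it, and do not disturb the jar and the tin on the bench.

Things in the scene. Friction and masses are not known exactly. Their poses are not given: they have to be found in the camera images.
- rack_front (a point): Light wooden rack fixed to the bench, 300 mm wide (y), 140 mm deep (x), sides 190 mm high, open on top. Point on the bench at the bottom centre of its front face; z up, x points from the front face into the rack, y along the face. The front face looks to -x (towards the robot, give or take the rack's yaw).
- bin_hinge (a point): Dark teal tilt-out bin, 258 mm wide, in the rack's upper bay. This point is on its hinge line (along y) at the middle of the lower edge of its front panel's outer face, 66 mm above the bench. The axes turn with the bin: z up the front panel (125 mm high, 8 mm thick), x into the bin (72 mm deep outside; side walls 95 mm high, 8 mm thick; back wall 80 mm high), y along the hinge. Open on top, floor 6 mm thick.
- bin_handle (a point): Middle of the straight part of the bin's steel bar handle: a 10 mm thick round bar, 100 mm long along y, 48 mm in front of the bin's panel and 112 mm up the panel from the hinge. Axes as the bin's.
- bin (a joint): Tilt of the bin, rad: 0 shut (upright), 0.60 fully swung forward at its stop (its top moves towards -x of the rack). While the latch is shut it cannot open. Once released a spring pops it out to roughly 0.2 to 0.4; the rest must be pulled, with a few newtons at the handle. A stiff hinge keeps it where it is left.
- latch_tab (a point): Orange upright thumb tab of the latch, at the rack's +y front corner: 34 mm (x) by 12 mm (y) by 70 mm (z), standing in front of the face; this point is the centre of its top end. It slides with the latch; axes as the rack's.
- latch (a joint): Slide of the latch, m, along the rack's +y (outwards, away from the bin): 0 to 0.006 shut at the start, the bin is freed from about 0.014 on, 0.030 at its end. Needs about 2 N, more while the spring presses on it, and stays where it is left.
- green_center (a point): Green square pillar candle, 42 x 42 x 140 mm, about 0.23 kg, with a short soft wick on top that does not collide. Point at its centre, z along its length towards the wick. It stands loose in the bin, 52 mm to one side of the bin's middle (either side), and leans on the bin's front panel when the bin is swung out.
- cream_center (a point): Cream candle of the same shape, on the other side of the bin. Point at its centre, z along its length. It stays in the bin.
- scale_pan (a point): Centre of the top surface of the scale's square steel pan, 150 x 150 mm, 40 mm above the bench; z up. The scale (190 x 160 mm) is fixed and does not give.
- jar_center (a point): Amber glass jar with a wooden lid, 72 mm across, 85 mm high, standing loose on the bench. Point at its centre. Bystander.
- tin_center (a point): Closed aluminium candle tin, 76 mm across, 50 mm high, standing loose on the bench. Point at its centre. Bystander.
There are look-alikes about, which are no part of the job. Leave any brown look-alike of the part that bears green_center alone.

How it is judged:
By the outcome, as a careful person would: the job done as asked, in the order asked, and still so for the second after the job is handed in, with the robot touching nothing.
It also fails if it takes over 66 s, if anything falls off the work surface, if the arm or the gripper's body presses on something with over 40 N, if the wrist force passes 120 N, or if a joint passes its speed limit or range.

## Working session

There is one attempt and no reset: what is moved stays moved. The work goes in short steps, Python scripts to look and compute and a tool call to move; the robot and the scene stay as the last step left them, time stands still between calls to the robot, and variables do not carry over. Pictures are saved under pics/ and viewed, about 8 in all and at most 12, crops included, and the job is handed in when it is done.

Besides the shell and the picture viewer there is one more tool, called after "Emit:" as name(argument=value, ...), one argument or row to a line, values as JSON. step_arm: Moves the arm, as the interface text tells. Scaled input: -1 to 1 covers 0.04 m each way for a shift and 0.08 rad each way for a turn. Its arguments: {"type":"object","properties":{"steps":{"type":"array"},"squeeze":{"type":"number"}},"required":["steps"]}

```bash
ls; mkdir -p pics; python3 - <<'E'
from rig import env,cams
import cv2,numpy as np
for n in ("scene","top"):
    p,d=cams.get_image(n); cv2.imwrite(f"pics/{n}0.png",p[...,::-1]); np.savez(f"{n}0.npz",p=p,d=d)
    i=cams.camera_info(n); print(n,i["fx"],i["cx"],i["cy"],np.round(i["extrinsics"],3).tolist())
s=env.observe(); print(s["time_s"],s["position"],np.round(s["tool_rot"],3).tolist(),s["ft_force"],s["grip_width"])
E
```

```text
pics
scene 510.79960195438406 318.6770243077392 202.01784260870207 [[-0.638, 0.634, -0.437, 1.1], [0.77, 0.531, -0.355, 0.46], [0.007, -0.562, -0.827, 1.236], [0.0, 0.0, 0.0, 1.0]]
top 474.08368831428425 314.32237083128746 190.01531728710063 [[0.021, -0.988, 0.154, 0.322], [-1.0, -0.022, -0.006, 0.019], [0.009, -0.153, -0.988, 1.417], [0.0, 0.0, 0.0, 1.0]]
0.1 [0.12997297 0.5341772  0.24976327] [[0.236, 0.972, -0.001], [0.972, -0.236, -0.001], [-0.001, -0.0, -1.0]] [-0.10280416 -0.15454891  0.22948008] 0.08548103226995477
```

View pics/scene0.png

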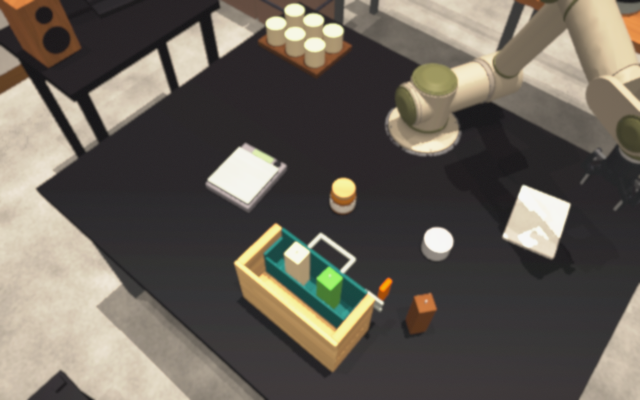

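View pics/top0.png

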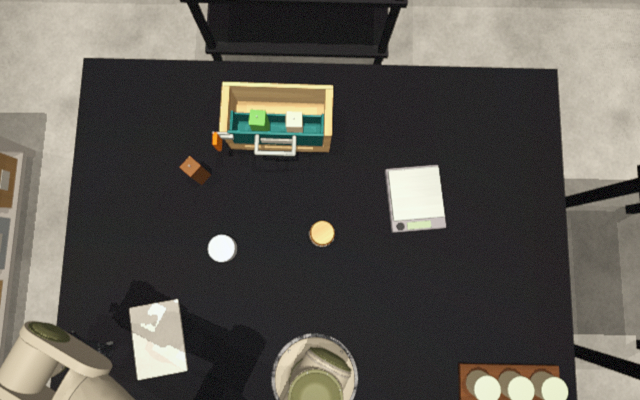

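Scene view: the rack has green at (330,285), cream at (297,262), the orange tab at (385,290), the handle at (332,252) and the scale at (247,175). It also shows the jar (343,195), the tin (437,243) and the brown look-alike (421,313). Top view: tab (217,141), green (258,120), cream (294,121), handle (275,146), scale (415,198), jar (321,233), tin (221,248), brown (195,170).

```bash
cat > h.py <<'E'
import numpy as np,cv2
from rig import env,cams
def cloud(n,d):
    i=cams.camera_info(n);v,u=np.mgrid[:400,:640]
    c=np.stack([(u-i["cx"])/i["fx"]*d,(v-i["cy"])/i["fy"]*d,d],-1)
    E=np.array(i["extrinsics"]);return c@E[:3,:3].T+E[:3,3]
def ray(n,u,v,z):
    i=cams.camera_info(n);E=np.array(i["extrinsics"])
    r=E[:3,:3]@np.array([(u-i["cx"])/i["fx"],(v-i["cy"])/i["fy"],1]);o=E[:3,3]
    return o+r*(z-o[2])/r[2]
def hsvmask(p,lo,hi): return cv2.inRange(cv2.cvtColor(p,cv2.COLOR_RGB2HSV),lo,hi)>0
def rect(pts): return cv2.minAreaRect(pts[:,:2].astype(np.float32)*1000)
E
python3 - <<'E'
from h import *
C={"green":((40,80,60),(75,255,255)),"orange":((5,190,120),(18,255,255)),"teal":((80,100,30),(100,255,160)),"wood":((12,60,120),(25,160,255))}
R={"top":{"all":(200,70,345,165)},"scene":{"all":(225,215,400,370)}}
for n in("top","scene"):
    f=np.load(n+"0.npz");p,d=f["p"],f["d"];P=cloud(n,d)
    x0,y0,x1,y1=R[n]["all"];w=np.zeros((400,640),bool);w[y0:y1,x0:x1]=1
    for k,(a,b) in C.items():
        m=hsvmask(p,a,b)&w&(d>0)
        q=P[m]
        if len(q)<5: print(n,k,len(q));continue
        zt=np.percentile(q[:,2],95); t=q[q[:,2]>zt-.012]
        v,u=np.nonzero(m)
        print(n,k,len(q),"px",u.min(),u.max(),v.min(),v.max(),"ztop",zt.round(4),"top med",np.median(t,0).round(4),"rect",rect(t))
    boxes={"top":{"scale":(380,160,450,240),"jar":(305,215,340,250),"tin":(203,230,240,266),"brown":(175,150,215,188),"card":(125,295,190,385),"cream":(284,110,304,134),"handle":(250,135,300,160)},
     "scene":{"scale":(200,140,290,212),"jar":(326,175,360,214),"tin":(418,225,458,262),"brown":(402,290,440,335),"cream":(280,240,312,285),"handle":(305,232,358,272)}}[n]
    for k,(a,b,c,e) in boxes.items():
        q=P[b:e,a:c][d[b:e,a:c]>0];zt=np.percentile(q[:,2],97);t=q[(q[:,2]>zt-.01)]
        print(n,k,"ztop",zt.round(4),"med",np.median(t,0).round(4),"rect",np.round(np.hstack([*rect(t)]),1))
E
```

```text
top green 401 px 248 269 110 130 ztop 0.2165 top med [0.6968 0.1664 0.2127] rect ((698.2459716796875, 167.11962890625), (42.22061538696289, 43.4503059387207), 87.52787780761719)
top orange 125 px 212 221 132 150 ztop 0.2258 top med [0.6327 0.2712 0.2226] rect ((634.3871459960938, 271.7572937011719), (32.97566223144531, 11.06153678894043), 1.7954699993133545)
top teal 1628 px 228 323 111 145 ztop 0.1906 top med [0.6606 0.117  0.1891] rect ((662.5451049804688, 119.62109375), (251.0687255859375, 9.908592224121094), 89.3606948852539)
top wood 3908 px 212 332 81 151 ztop 0.1921 top med [0.7448 0.0874 0.1896] rect ((716.2382202148438, 123.48524475097656), (173.31344604492188, 310.0155334472656), 0.6853122115135193)
top scale ztop 0.0445 med [ 0.5311 -0.2877  0.0403] rect [ 522.3 -289.5  169.4  151.4    6.2]
top jar ztop 0.0884 med [ 0.4078 -0.0131  0.0846] rect [408.7 -13.   59.3  61.9   1.7]
top tin ztop 0.0537 med [0.3598 0.2733 0.0497] rect [359.1 273.9  71.2  74.6   1.9]
top brown ztop 0.1423 med [0.5763 0.353  0.1395] rect [577.2 353.7  42.6  41.8  49.7]
top card ztop 0.0163 med [0.09
[... 800 characters left out ...]
4 381 223 369 ztop 0.1891 top med [0.7533 0.0912 0.1872] rect ((729.5138549804688, 122.51045227050781), (308.68975830078125, 152.07362365722656), 89.83863067626953)
scene scale ztop 0.0431 med [ 0.5381 -0.2829  0.0396] rect [ 523.6 -287.3  174.9  153.9    6.3]
scene jar ztop 0.0871 med [ 0.4131 -0.0112  0.0842] rect [410.5 -12.1  62.2  62.3  82.3]
scene tin ztop 0.0529 med [0.3647 0.2757 0.0492] rect [362.8 274.8  74.6  74.   21.9]
scene brown ztop 0.1411 med [0.582  0.3558 0.1387] rect [580.8 355.2  43.6  42.7  50.2]
scene cream ztop 0.2142 med [0.7012 0.0728 0.2119] rect [699.5  71.8  43.6  41.7   1.4]
scene handle ztop 0.1962 med [0.6682 0.1147 0.1915] rect [666.6 119.6  81.9  77.   40.6]
```

```bash
cat >> h.py <<'E'
def go(p,tilt=None,yawx=90):
    """print the tool-axis move (units) to p, and the turn to: tool x along world y, tool z = (sin t,0,-cos t)"""
    from scipy.spatial.transform import Rotation as Ro
    s=env.observe();R=np.array(s["tool_rot"])
    print("t",s["time_s"],"pos",np.round(s["position"],4),"F",np.round(s["ft_force"],1),"w",round(s["grip_width"],4),"z",R[:,2].round(3))
    print("shift units at present axes",(R.T@(np.array(p)-s["position"])/.04).round(2))
    if tilt is not None:
        t=np.radians(tilt);z=np.array([np.sin(t),0,-np.cos(t)]);x=np.array([0,1.,0]);T=np.stack([x,np.cross(z,x),z],1)
        print("turn units",(Ro.from_matrix(R.T@T).as_rotvec()/.08).round(2),"shift units after turn",(T.T@(np.array(p)-s["position"])/.04).round(2))
E
python3 - <<'E'
from h import *
f=np.load("top0.npz");p,d=f["p"],f["d"];P=cloud("top",d)
q=P[128:140,221:236];print("near bolt z",q[...,2].round(3)[::3,::2].tolist())
for n,b in(("top",(380,160,450,240)),("scene",(200,140,290,212))):
    f=np.load(n+"0.npz");p,d=f["p"],f["d"];P=cloud(n,d)
    a,b0,c,e=b;w=np.zeros((400,640),np.uint8);w[b0:e,a:c]=1
    g=cv2.cvtColor(p,cv2.COLOR_RGB2GRAY);print(np.percentile(g[b0:e,a:c],[10,30,50,70,90]))
    m=(w>0)&(g>205)
    m=cv2.morphologyEx(m.astype(np.uint8),cv2.MORPH_OPEN,np.ones((5,5)))
    v,u=np.nonzero(m); r=np.array([ray(n,x,y,.04) for x,y in zip(u,v)]);print(n,"pan",rect(r),np.median(P[m>0],0))
go([.637,.245,.32],0)
E
```

```text
near bolt z [[0.193, 0.192, 0.192, 0.182, 0.158, 0.164, 0.145, 0.119], [0.188, 0.188, 0.182, 0.19, 0.188, 0.19, 0.19, 0.188], [0.182, 0.186, 0.182, 0.188, 0.188, 0.182, 0.181, 0.181], [0.176, 0.173, 0.172, 0.179, 0.178, 0.174, 0.161, 0.154]]
[ 37.  42. 196. 241. 246.]
top pan ((519.5576782226562, -289.43878173828125), (177.9669952392578, 148.0885467529297), 6.1107330322265625) [ 0.52741547 -0.28897471  0.0400126 ]
[ 41.  43.  69. 232. 244.]Traceback (most recent call last):
  File "<stdin>", line 10, in <module>
  File "h.py", line 8, in ray
    i=cams.camera_info(n);E=np.array(i["extrinsics"])
ValueError: time passes only in moves, steps and waits
```

Emit:
step_arm(
  steps=[
    {"xyz": [0,0,-0.5],"turn": [0,0,-0.993],"gripper": -1},
    {"xyz": [0,0,-0.5],"turn": [0,0,-0.993],"gripper": -1},
    {"xyz": [0,0,-0.5],"turn": [0,0,-0.993],"gripper": -1},
    {"xyz": [-0.46,0.79,0],"turn": [0,0,0],"gripper": -1},
    {"xyz": [-0.46,0.79,0],"turn": [0,0,0],"gripper": -1},
    {"xyz": [-0.46,0.79,0],"turn": [0,0,0],"gripper": -1},
    {"xyz": [-0.46,0.79,0],"turn": [0,0,0],"gripper": -1},
    {"xyz": [-0.46,0.79,0],"turn": [0,0,0],"gripper": -1},
    {"xyz": [-0.46,0.79,0],"turn": [0,0,0],"gripper": -1},
    {"xyz": [-0.46,0.79,0],"turn": [0,0,0],"gripper": -1},
    {"xyz": [-0.46,0.79,0],"turn": [0,0,0],"gripper": -1},
    {"xyz": [-0.46,0.79,0],"turn": [0,0,0],"gripper": -1},
    {"xyz": [-0.46,0.79,0],"turn": [0,0,0],"gripper": -1},
    {"xyz": [-0.46,0.79,0],"turn": [0,0,0],"gripper": -1},
    {"xyz": [-0.46,0.79,0],"turn": [0,0,0],"gripper": -1},
    {"xyz": [-0.46,0.79,0],"turn": [0,0,0],"gripper": -1},
    {"xyz": [-0.46,0.79,0],"turn": [0,0,0],"gripper": -1},
    {"xyz": [-0.46,0.79,0],"turn": [0,0,0],"gripper": -1},
    {"xyz": [-0.46,0.79,0],"turn": [0,0,0],"gripper": -1},
  ],
  squeeze=40,
)

```text
time_s: 1.68
position: [0.6368, 0.2385, 0.3098]
tool_rot: [[0.001, 1.0, -0.001], [1.0, -0.001, -0.0], [-0.0, -0.001, -1.0]]
ft_force: [-0.1, 1.3, 0.9]
grip_width: 0.0001
```

```bash
sed -i 's/^def ray(n,u,v,z):/import functools\ninfo=functools.lru_cache(lambda n:cams.camera_info(n))\ndef ray(n,u,v,z):/; /^    i=cams.camera_info(n);E=np/s/cams.camera_info/info/' h.py
python3 - <<'E'
from h import *
for n,b in(("top",(380,160,450,240)),("scene",(200,140,290,212))):
    f=np.load(n+"0.npz");p,d=f["p"],f["d"]
    a,b0,c,e=b;w=np.zeros((400,640),np.uint8);w[b0:e,a:c]=1
    g=cv2.cvtColor(p,cv2.COLOR_RGB2GRAY)
    m=cv2.morphologyEx(((w>0)&(g>200)).astype(np.uint8),cv2.MORPH_OPEN,np.ones((5,5)))
    v,u=np.nonzero(m); r=np.array([ray(n,x,y,.04) for x,y in zip(u,v)]);print(n,"pan",rect(r))
    # profile along x (towards robot) at scale middle line
    for xx in np.arange(.42,.63,.01):
        k=np.radians(6.1);c0=np.array([.5195,-.2894]);pt=c0+(xx-.5195)*np.array([np.cos(k),np.sin(k)])
        i=info(n);E=np.array(i["extrinsics"]);q=E[:3,:3].T@(np.array([*pt,.04])-E[:3,3]);U=q[0]/q[2]*i["fx"]+i["cx"];V=q[1]/q[2]*i["fy"]+i["cy"]
        print(round(xx,2),p[int(round(V)),int(round(U))],end=" ")
    print()
t=np.load("top0.npz")["p"][155:240,375:455,::-1];s=np.load("scene0.npz")["p"][135:220,200:295,::-1]
cv2.imwrite("pics/scale.png",np.hstack([cv2.resize(t,(380,400)),cv2.resize(s,(400,400))]))
go([.637,.24,.222],0)
E
```

```text
top pan ((519.6785278320312, -289.3751220703125), (178.19432067871094, 148.5358123779297), 6.235504150390625)
0.42 [36 29 34] 0.43 [199 202 177] 0.44 [218 232 188] 0.45 [212 217 189] 0.46 [211 211 198] 0.47 [246 249 235] 0.48 [246 248 234] 0.49 [245 250 235] 0.5 [246 247 232] 0.51 [245 246 232] 0.52 [245 246 231] 0.53 [246 247 231] 0.54 [245 245 231] 0.55 [244 244 229] 0.56 [245 246 231] 0.57 [244 244 230] 0.58 [242 243 228] 0.59 [245 245 230] 0.6 [246 245 231] 0.61 [208 205 195] 0.62 [43 39 43] 
scene pan ((523.8658447265625, -288.16265869140625), (169.96018981933594, 149.63182067871094), 6.241809844970703)
0.42 [44 41 42] 0.43 [57 55 50] 0.44 [195 213 154] 0.45 [225 238 179] 0.46 [241 241 227] 0.47 [245 244 238] 0.48 [245 244 238] 0.49 [245 245 239] 0.5 [245 244 236] 0.51 [245 244 236] 0.52 [245 244 236] 0.53 [245 244 237] 0.54 [245 244 236] 0.55 [245 244 236] 0.56 [245 245 238] 0.57 [245 244 237] 0.58 [245 244 237] 0.59 [245 245 238] 0.6 [245 245 238] 0.61 [193 188 171] 0.62 [172 159 157] 
t 1.6833 pos [0.6368 0.2385 0.3098] F [-0.1  1.3  0.9] w 0.0001 z [-0.001 -0.    -1.   ]
shift units at present axes [0.04 0.01 2.2 ]
turn units [-0.01  0.   -0.01] shift units after turn [0.04 0.   2.2 ]
```

View pics/scale.png

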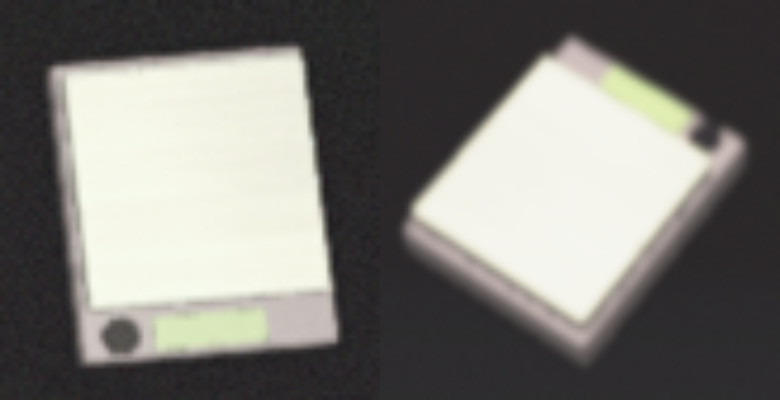

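Crop: the pan is the bright square, with its centre at about (.534, -.287). The display strip is on the robot side. Next I lower the fingers and push the latch.

Emit:
step_arm(
  steps=[
    {"xyz": [0,0,0.55],"turn": [0,0,0],"gripper": -1},
    {"xyz": [0,0,0.55],"turn": [0,0,0],"gripper": -1},
    {"xyz": [0,0,0.55],"turn": [0,0,0],"gripper": -1},
    {"xyz": [0,0,0.55],"turn": [0,0,0],"gripper": -1},
    {"xyz": [0.15,0,0],"turn": [0,0,0],"gripper": -1},
    {"xyz": [0.15,0,0],"turn": [0,0,0],"gripper": -1},
    {"xyz": [0.15,0,0],"turn": [0,0,0],"gripper": -1},
    {"xyz": [0.15,0,0],"turn": [0,0,0],"gripper": -1},
    {"xyz": [0,0,0],"turn": [0,0,0],"gripper": -1},
  ],
)

```text
time_s: 2.43
position: [0.6359, 0.265, 0.2235]
tool_rot: [[-0.001, 1.0, 0.002], [1.0, 0.001, 0.0], [0.0, 0.002, -1.0]]
ft_force: [0.7, -0.8, 0.1]
grip_width: -0.0004
```

Emit:
step_arm(
  steps=[
    {"xyz": [0.12,0,0],"turn": [0,0,0],"gripper": -1},
    {"xyz": [0.12,0,0],"turn": [0,0,0],"gripper": -1},
    {"xyz": [0.12,0,0],"turn": [0,0,0],"gripper": -1},
  ],
)

```text
time_s: 2.68
position: [0.6357, 0.2787, 0.2231]
tool_rot: [[0.001, 1.0, 0.001], [1.0, -0.001, 0.001], [0.001, 0.001, -1.0]]
ft_force: [1.1, -1.7, 0.5]
grip_width: 0.0001
```

```bash
python3 - <<'E'
from h import *
p,d=cams.get_image("top");P=cloud("top",d)
w=np.zeros((400,640),bool);w[100:170,190:350]=1
m=hsvmask(p,(5,190,120),(18,255,255))&w;print("orange",m.sum(),P[m].mean(0) if m.any() else 0)
m=hsvmask(p,(80,100,30),(100,255,160))&w;v,u=np.nonzero(m);print("teal",m.sum(),v.min(),v.max())
cv2.imwrite("pics/a.png",cv2.resize(p[60:200,180:380,::-1],(800,560)))
print(env.observe()["ft_force"])
E
```

```text
orange 5 [0.62128641 0.29253339 0.24419931]
teal 1232 118 146
[-0.58174835 -1.77741952  0.81612054]
```

View pics/a.png

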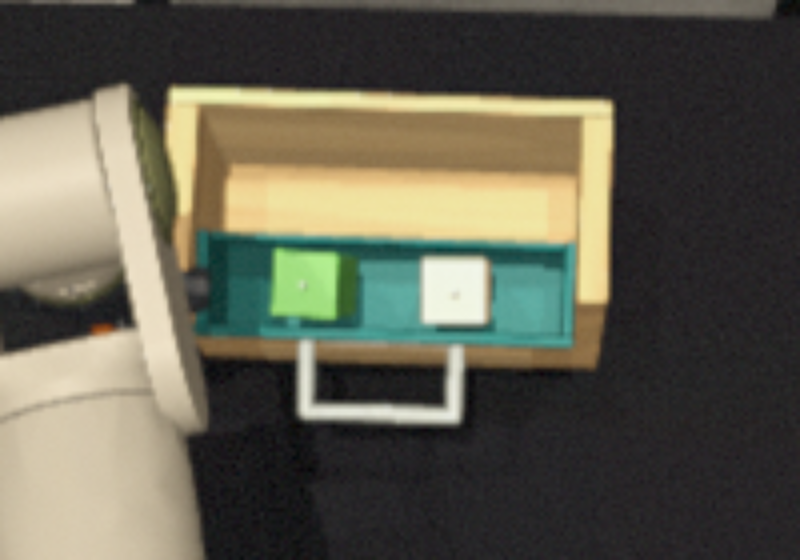

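The picture shows the bin popped out: the handle bar is now at about (275,162), where it was at about row 152. I'll raise the arm and tilt the tool by 0.35 rad for hooking.

Emit:
step_arm(
  steps=[
    {"xyz": [-0.1,0,-0.2],"turn": [0,0,0],"gripper": -1},
    {"xyz": [0,0,-0.6],"turn": [0,0,0],"gripper": -1},
    {"xyz": [0,0,-0.7],"turn": [0,0,0],"gripper": -1},
    {"xyz": [0,-0.3,-0.7],"turn": [0,0,0],"gripper": -1},
    {"xyz": [0,-0.3,0],"turn": [-0.875,0,0],"gripper": -1},
    {"xyz": [0,-0.3,0],"turn": [-0.875,0,0],"gripper": -1},
    {"xyz": [0,-0.3,0],"turn": [-0.875,0,0],"gripper": -1},
    {"xyz": [0,-0.3,0],"turn": [-0.875,0,0],"gripper": -1},
    {"xyz": [0,0,0],"turn": [-0.875,0,0],"gripper": -1},
    {"xyz": [0,0,0],"turn": [0,0,0],"gripper": -1},
  ],
)

```text
time_s: 3.57
position: [0.574, 0.2744, 0.3063]
tool_rot: [[-0.001, 0.939, 0.345], [1.0, 0.001, 0.001], [0.0, 0.345, -0.939]]
ft_force: [0.1, -0.2, -0.6]
grip_width: 0.0002
```

```bash
python3 - <<'E'
from h import *
p,d=cams.get_image("top");P=cloud("top",d)
w=np.zeros((400,640),bool);w[145:175,250:305]=1
hs=cv2.cvtColor(p,cv2.COLOR_RGB2HSV)
m=w&(hs[...,2]>150)&(hs[...,1]<50)&(P[...,2]>.13);v,u=np.nonzero(m)
bar=m&(np.mgrid[:400,:640][0]>=v.max()-5);print("handle px",u.min(),u.max(),v.min(),v.max())
vb,ub=np.nonzero(bar);q=P[bar];print("bar",np.median(q,0).round(4),q[:,1].min(),q[:,1].max())
# bar centre row at middle; ray vs. hinge circle
vc=np.median(vb);uc=(ub.min()+ub.max())/2
xh=.661
for th in np.arange(.1,.5,.02):
    x=xh-.048*np.cos(th)-.112*np.sin(th);z=.066+.112*np.cos(th)-.048*np.sin(th)
    r=ray("top",uc,vc,z+.004); print(round(th,2),round(x,4),round(z,4),r.round(4)) if abs(r[0]-x)<.008 else 0
w[:]=0;w[125:160,195:235]=1
m=hsvmask(p,(5,190,120),(18,255,255))&w;print("orange",m.sum(),np.median(P[m&(P[...,2]>.2)],0))
go([.6,.12,.25],20)
E
```

```text
handle px 255 300 145 167
bar [0.5813 0.1217 0.1619] 0.06761563654826584 0.17361508170495424
0.24 0.5878 0.1634 [0.5813 0.12   0.1674]
0.26 0.5858 0.1619 [0.5816 0.1201 0.1659]
0.28 0.5839 0.1604 [0.5819 0.1202 0.1644]
0.3 0.582 0.1588 [0.5822 0.1204 0.1628]
0.32 0.5802 0.1572 [0.5826 0.1205 0.1612]
0.34 0.5784 0.1556 [0.5829 0.1206 0.1596]
0.36 0.5766 0.1539 [0.5833 0.1208 0.1579]
orange 100 [0.6371999  0.29468359 0.22194786]
t 3.6167 pos [0.5749 0.2742 0.3063] F [ 0.7  0.2 -0.1] w -0.0002 z [ 0.342  0.    -0.94 ]
shift units at present axes [-3.86  0.11  1.53]
turn units [ 0. -0.  0.] shift units after turn [-3.86  0.11  1.54]
```

```bash
cat >> h.py <<'E'
XH,ZH,YH=.661,.066,.121
def W(th,lx,lz,y=YH): return np.array([XH+lx*np.cos(th)-lz*np.sin(th),y,ZH+lz*np.cos(th)+lx*np.sin(th)])
def Rt(t):
    z=np.array([np.sin(t),0,-np.cos(t)]);x=np.array([0,1.,0]);return np.stack([x,np.cross(z,x),z],1)
def plan(wp):
    """wp: (pos, tilt rad, rows) -> per-row shift (units) and x-turn units, from the present pose"""
    s=env.observe();p=np.array(s["position"]);R=np.array(s["tool_rot"]);t=np.arctan2(R[0,2],-R[2,2])
    for q,tq,n in wp:
        for k in range(n):
            a=t+(tq-t)*k/n; sh=Rt(a).T@(q-p)/n/.04
            if tq!=t or k==0: print(n,sh.round(3),round(-(tq-t)/n/.08,3),np.round(q,3))
        p,t=q,tq
E
sed -i 's/cos(th)+lx\*np.sin(th)\])/cos(th)+lx*np.sin(th)])/' h.py
python3 - <<'E'
from h import *
print(W(.3,-.048,.112))
wp=[(W(.3,-.022,.19),.35,8),(W(.3,-.022,.117),.35,5),(W(.3,-.032,.117),.35,2)]
wp+=[(W(th,-.032,.117),.35+(th-.3)*.25/.3,1) for th in (.35,.4,.45,.5,.55,.6,.63)]
plan(wp)
E
```

```text
[0.58204559 0.121      0.15881272]
8 [-0.479 -0.044  0.201] -0.001 [0.584 0.121 0.241]
8 [-0.479 -0.044  0.201] -0.001 [0.584 0.121 0.241]
8 [-0.479 -0.044  0.201] -0.001 [0.584 0.121 0.241]
8 [-0.479 -0.044  0.201] -0.001 [0.584 0.121 0.241]
8 [-0.479 -0.044  0.201] -0.001 [0.584 0.121 0.241]
8 [-0.479 -0.044  0.201] -0.001 [0.584 0.121 0.241]
8 [-0.479 -0.044  0.201] -0.001 [0.584 0.121 0.241]
8 [-0.479 -0.044  0.201] -0.001 [0.584 0.121 0.241]
5 [ 0.    -0.018  0.365] -0.0 [0.605 0.121 0.171]
2 [ 0.    -0.125 -0.006] -0.0 [0.596 0.121 0.168]
1 [ 0.    -0.147  0.036] -0.521 [0.591 0.121 0.165]
1 [ 0.    -0.147  0.038] -0.521 [0.586 0.121 0.161]
1 [ 0.    -0.147  0.039] -0.521 [0.581 0.121 0.157]
1 [ 0.    -0.146  0.04 ] -0.521 [0.577 0.121 0.153]
1 [ 0.    -0.146  0.041] -0.521 [0.573 0.121 0.149]
1 [ 0.    -0.146  0.042] -0.521 [0.569 0.121 0.144]
1 [ 0.    -0.087  0.025] -0.313 [0.566 0.121 0.142]
```

Emit:
step_arm(
  steps=[
    {"xyz": [-0.479,-0.044,0.2],"turn": [0,0,0],"gripper": -1},
    {"xyz": [-0.479,-0.044,0.2],"turn": [0,0,0],"gripper": -1},
    {"xyz": [-0.479,-0.044,0.2],"turn": [0,0,0],"gripper": -1},
    {"xyz": [-0.479,-0.044,0.2],"turn": [0,0,0],"gripper": -1},
    {"xyz": [-0.479,-0.044,0.2],"turn": [0,0,0],"gripper": -1},
    {"xyz": [-0.479,-0.044,0.2],"turn": [0,0,0],"gripper": -1},
    {"xyz": [-0.479,-0.044,0.2],"turn": [0,0,0],"gripper": -1},
    {"xyz": [-0.479,-0.044,0.2],"turn": [0,0,0],"gripper": -1},
    {"xyz": [0,-0.018,0.365],"turn": [0,0,0],"gripper": -1},
    {"xyz": [0,-0.018,0.365],"turn": [0,0,0],"gripper": -1},
    {"xyz": [0,-0.018,0.365],"turn": [0,0,0],"gripper": -1},
    {"xyz": [0,-0.018,0.365],"turn": [0,0,0],"gripper": -1},
    {"xyz": [0,-0.018,0.365],"turn": [0,0,0],"gripper": -1},
    {"xyz": [0,0,0],"turn": [0,0,0],"gripper": -1},
  ],
)

```text
time_s: 4.78
position: [0.6068, 0.1202, 0.1677]
tool_rot: [[0.001, 0.941, 0.337], [1.0, -0.002, -0.0], [0.001, 0.337, -0.941]]
ft_force: [-0.7, 1.2, -0.5]
grip_width: 0.0001
```

```bash
python3 - <<'E'
from h import *
p,d=cams.get_image("scene")
cv2.imwrite("pics/b.png",cv2.resize(p[180:380,210:430,::-1],(660,600)))
s=env.observe();print(s["position"],s["ft_force"])
E
```

```text
[0.60685665 0.12035694 0.16936803] [0.58104383 0.9510289  0.10707202]
```

View pics/b.png

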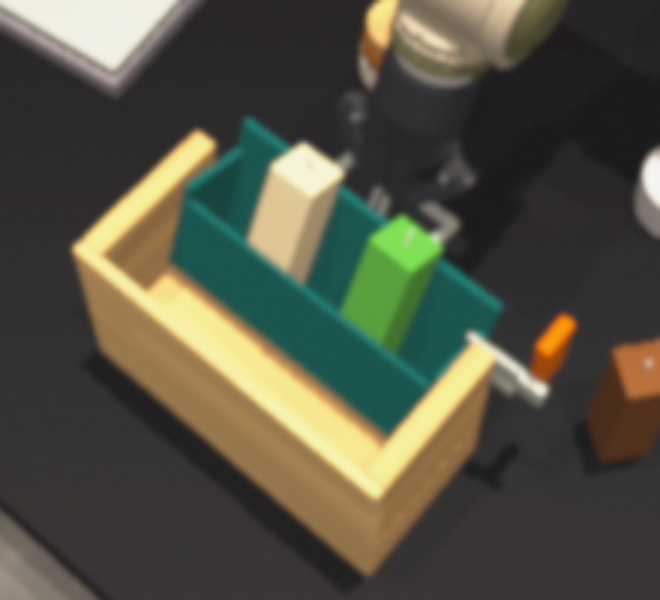

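The fingers are between the handle and the panel with no contact force, and the latch is out. Now I pull slowly along the arc.

Emit:
step_arm(
  steps=[
    {"xyz": [0,-0.125,0],"turn": [0,0,0],"gripper": -1},
    {"xyz": [0,-0.125,0],"turn": [0,0,0],"gripper": -1},
    {"xyz": [0,-0.073,0.019],"turn": [-0.26,0,0],"gripper": -1},
    {"xyz": [0,-0.073,0.019],"turn": [-0.26,0,0],"gripper": -1},
    {"xyz": [0,-0.073,0.019],"turn": [-0.26,0,0],"gripper": -1},
    {"xyz": [0,-0.073,0.019],"turn": [-0.26,0,0],"gripper": -1},
    {"xyz": [0,-0.073,0.02],"turn": [-0.26,0,0],"gripper": -1},
    {"xyz": [0,-0.073,0.02],"turn": [-0.26,0,0],"gripper": -1},
    {"xyz": [0,-0.073,0.02],"turn": [-0.26,0,0],"gripper": -1},
    {"xyz": [0,-0.073,0.02],"turn": [-0.26,0,0],"gripper": -1},
    {"xyz": [0,-0.073,0.02],"turn": [-0.26,0,0],"gripper": -1},
    {"xyz": [0,-0.073,0.02],"turn": [-0.26,0,0],"gripper": -1},
  ],
)

```text
time_s: 5.83
position: [0.5745, 0.121, 0.1493]
tool_rot: [[0.0, 0.846, 0.534], [1.0, -0.001, -0.0], [0.0, 0.534, -0.846]]
ft_force: [3.4, 1.1, 0.3]
grip_width: 0.0001
```

Emit:
step_arm(
  steps=[
    {"xyz": [0,-0.073,0.02],"turn": [-0.26,0,0],"gripper": -1},
    {"xyz": [0,-0.073,0.02],"turn": [-0.26,0,0],"gripper": -1},
    {"xyz": [0,0,0],"turn": [0,0,0],"gripper": -1},
  ],
)

```text
time_s: 6.08
position: [0.5701, 0.121, 0.1443]
tool_rot: [[0.0, 0.823, 0.567], [1.0, -0.0, -0.0], [0.0, 0.567, -0.823]]
ft_force: [2.6, 0.5, 0.3]
grip_width: 0.0002
```

Only about 3 N so far, so it is not at the stop. I keep pulling.

Emit:
step_arm(
  steps=[
    {"xyz": [0,-0.075,0.01],"turn": [0,0,0],"gripper": -1},
    {"xyz": [0,-0.075,0.01],"turn": [0,0,0],"gripper": -1},
    {"xyz": [0,0,0],"turn": [0,0,0],"gripper": -1},
  ],
)

```text
time_s: 6.33
position: [0.5697, 0.1209, 0.144]
tool_rot: [[0.001, 0.817, 0.577], [1.0, -0.001, -0.0], [0.0, 0.577, -0.817]]
ft_force: [11.8, 2.1, 11.2]
grip_width: -0.0001
```

Emit:
step_arm(
  steps=[
    {"xyz": [0,-0.05,0.01],"turn": [0,0,0],"gripper": -1},
    {"xyz": [0,0,0],"turn": [0,0,0],"gripper": -1},
  ],
)

```text
time_s: 6.5
position: [0.5696, 0.1209, 0.144]
tool_rot: [[0.001, 0.815, 0.58], [1.0, -0.001, 0.0], [0.001, 0.58, -0.815]]
ft_force: [12.4, 1.6, 16.0]
grip_width: 0.0
```

The force has risen to 20 N with no more travel, so the bin is at its stop. I back off the bar, withdraw and look.

Emit:
step_arm(
  steps=[
    {"xyz": [0,0.15,-0.03],"turn": [0,0,0],"gripper": -1},
    {"xyz": [0,0.2,-0.03],"turn": [0,0,0],"gripper": -1},
    {"xyz": [0,0,-0.4],"turn": [0,0,0],"gripper": -1},
    {"xyz": [0,0,-0.8],"turn": [0,0,0],"gripper": -1},
    {"xyz": [0,0,-0.9],"turn": [0,0,0],"gripper": -1},
    {"xyz": [0,0,-0.9],"turn": [0,0,0],"gripper": 1},
    {"xyz": [0,0,-0.9],"turn": [0,0,0],"gripper": 1},
    {"xyz": [0,-0.3,-0.8],"turn": [0,0,0],"gripper": 1},
    {"xyz": [0,0,0],"turn": [0,0,0],"gripper": 1},
  ],
)

```text
time_s: 7.25
position: [0.4552, 0.1214, 0.3]
tool_rot: [[-0.001, 0.823, 0.568], [1.0, 0.0, 0.0], [0.0, 0.568, -0.823]]
ft_force: [0.4, 1.0, 1.1]
grip_width: 0.0478
```

```bash
python3 - <<'E'
from h import *
ims=[]
for n,b in(("top",(200,70,345,190)),("scene",(225,200,400,370))):
    p,d=cams.get_image(n);P=cloud(n,d)
    x0,y0,x1,y1=b;w=np.zeros((400,640),bool);w[y0:y1,x0:x1]=1
    m=hsvmask(p,(40,80,60),(75,255,255))&w&(d>0);q=P[m];v,u=np.nonzero(m)
    # face normals: keep top-end face: highest along candle axis
    for th in(.6,):
        ax=np.array([-np.sin(th),0,np.cos(th)]);xa=np.array([np.cos(th),0,np.sin(th)])
        s=q@ax;e=np.percentile(s,90);t=q[s>e-.006]
        h=np.array([XH,0,ZH])
        print(n,"green n",len(q),"px",u.min(),u.max(),v.min(),v.max(),"top face med",np.median(t,0).round(4),"lz",((np.median(t,0)-h)@ax).round(4),"lx rng",np.percentile((t-h)@xa,[3,50,97]).round(4),"y",np.percentile(t[:,1],[3,50,97]).round(4))
    m=hsvmask(p,(80,100,30),(100,255,160))&w&(d>0)
    q=P[m]-h;print(" teal max lz",np.percentile(q@ax,[97,99.5]).round(4),"y",np.percentile(P[m][:,1],[1,99]).round(4))
    ims.append(cv2.resize(p[y0:y1,x0:x1,::-1],(400,400)))
cv2.imwrite("pics/c.png",np.hstack(ims))
s=env.observe();print(s["time_s"],s["position"],s["grip_width"])
E
```

```text
top green n 554 px 247 268 132 161 top face med [0.6043 0.167  0.2048] lz 0.1466 lx rng [0.0105 0.032  0.0502] y [0.148  0.167  0.1876]
 teal max lz [0.1247 0.128 ] y [-0.0062  0.2466]
scene green n 865 px 331 367 245 286 top face med [0.612  0.1725 0.208 ] lz 0.1449 lx rng [0.0131 0.0394 0.0529] y [0.1516 0.1725 0.1908]
 teal max lz [0.1201 0.1236] y [-0.0078  0.247 ]
7.35 [0.45741123 0.12100446 0.29658624] 0.06254942571764999
```

View pics/c.png

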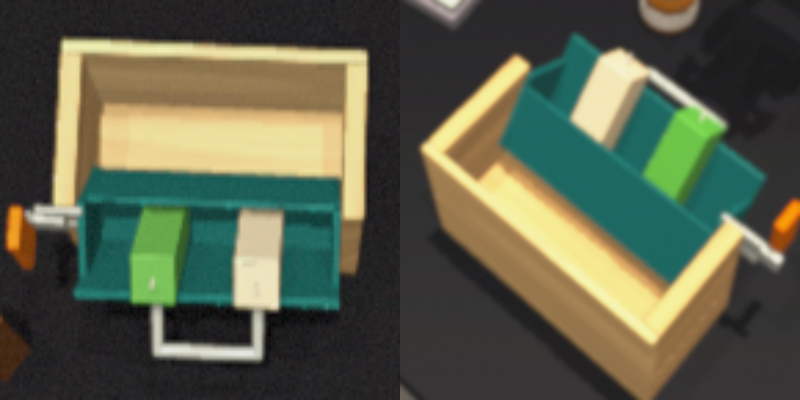

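The bin is at its stop. Both candles lean on the panel, with the green one nearest the latch; its top is at lz ≈ .146 and y ≈ .169, as expected.

```bash
python3 - <<'E'
from h import *
plan([(W(.6,.030,.25,.169),.6,9),(W(.6,.030,.112,.169),.6,9)])
E
```

```text
9 [0.133 0.188 0.154] 0.0 [0.545 0.169 0.289]
9 [0.133 0.188 0.154] 0.0 [0.545 0.169 0.289]
9 [0.133 0.188 0.154] 0.0 [0.545 0.169 0.289]
9 [0.133 0.188 0.154] 0.0 [0.545 0.169 0.289]
9 [0.133 0.188 0.154] 0.0 [0.545 0.169 0.289]
9 [0.133 0.188 0.154] 0.0 [0.545 0.169 0.289]
9 [0.133 0.188 0.154] 0.0 [0.545 0.169 0.289]
9 [0.133 0.188 0.154] 0.0 [0.545 0.169 0.289]
9 [0.133 0.188 0.154] 0.0 [0.545 0.169 0.289]
9 [ 0.    -0.     0.383] -0.0 [0.623 0.169 0.175]
```

Emit:
step_arm(
  steps=[
    {"xyz": [0.3,0.424,0.346],"turn": [0,0,0],"gripper": 1},
    {"xyz": [0.3,0.424,0.346],"turn": [0,0,0],"gripper": 1},
    {"xyz": [0.3,0.424,0.346],"turn": [0,0,0],"gripper": 1},
    {"xyz": [0.3,0.424,0.346],"turn": [0,0,0],"gripper": 1},
    {"xyz": [0,0,0],"turn": [0,0,0],"gripper": 1},
    {"xyz": [0,0,0.43],"turn": [0,0,0],"gripper": 1},
    {"xyz": [0,0,0.43],"turn": [0,0,0],"gripper": 1},
    {"xyz": [0,0,0.43],"turn": [0,0,0],"gripper": 1},
    {"xyz": [0,0,0.43],"turn": [0,0,0],"gripper": 1},
    {"xyz": [0,0,0.43],"turn": [0,0,0],"gripper": 1},
    {"xyz": [0,0,0.43],"turn": [0,0,0],"gripper": 1},
    {"xyz": [0,0,0.43],"turn": [0,0,0],"gripper": 1},
    {"xyz": [0,0,0.43],"turn": [0,0,0],"gripper": 1},
    {"xyz": [0,0,0],"turn": [0,0,0],"gripper": 1},
  ],
)

```text
time_s: 8.52
position: [0.623, 0.1682, 0.17]
tool_rot: [[0.001, 0.83, 0.558], [1.0, -0.001, -0.001], [-0.001, 0.558, -0.83]]
ft_force: [-0.5, -0.3, -1.3]
grip_width: 0.0852
```

```bash
python3 - <<'E'
from h import *
plan([(W(.6,.030,.112,.169),.6,1)])
s=env.observe();print(s["position"],s["ft_force"],s["grip_width"])
E
```

```text
1 [ 0.021  0.065 -0.117] -0.101 [0.623 0.169 0.175]
[0.62296849 0.16817497 0.17004155] [-0.46742784 -0.25623413 -1.26287289] 0.08523334642661871
```

Position is good. Close on the candle.

Emit:
step_arm(
  steps=[
    {"xyz": [0.02,0.06,0],"turn": [-0.1,0,0],"gripper": -1},
    {"xyz": [0,0,0],"turn": [0,0,0],"gripper": -1},
    {"xyz": [0,0,0],"turn": [0,0,0],"gripper": -1},
    {"xyz": [0,0,0],"turn": [0,0,0],"gripper": -1},
    {"xyz": [0,0,0],"turn": [0,0,0],"gripper": -1},
    {"xyz": [0,0,0],"turn": [0,0,0],"gripper": -1},
    {"xyz": [0,0,0],"turn": [0,0,0],"gripper": -1},
    {"xyz": [0,0,0],"turn": [0,0,0],"gripper": -1},
    {"xyz": [0,0,0],"turn": [0,0,0],"gripper": -1},
    {"xyz": [0,0,0],"turn": [0,0,0],"gripper": -1},
  ],
  squeeze=45,
)

```text
time_s: 9.35
position: [0.6251, 0.1698, 0.1772]
tool_rot: [[0.0, 0.82, 0.572], [1.0, -0.0, -0.0], [0.0, 0.572, -0.82]]
ft_force: [-4.5, -0.1, 6.8]
grip_width: 0.0417
```

Emit:
step_arm(
  steps=[
    {"xyz": [0,0,-0.1],"turn": [0,0,0],"gripper": -1},
    {"xyz": [0,0,-0.2],"turn": [0,0,0],"gripper": -1},
    {"xyz": [0,0,-0.3],"turn": [0,0,0],"gripper": -1},
    {"xyz": [0,0,-0.35],"turn": [0,0,0],"gripper": -1},
    {"xyz": [0,0,-0.35],"turn": [0,0,0],"gripper": -1},
    {"xyz": [0,0,-0.35],"turn": [0,0,0],"gripper": -1},
    {"xyz": [0,0,-0.35],"turn": [0,0,0],"gripper": -1},
    {"xyz": [0,0,-0.35],"turn": [0,0,0],"gripper": -1},
    {"xyz": [0,0,-0.35],"turn": [0,0,0],"gripper": -1},
    {"xyz": [0,0,-0.35],"turn": [0,0,0],"gripper": -1},
    {"xyz": [0,0,-0.35],"turn": [0,0,0],"gripper": -1},
    {"xyz": [0,0,-0.35],"turn": [0,0,0],"gripper": -1},
    {"xyz": [0,0,-0.35],"turn": [0,0,0],"gripper": -1},
    {"xyz": [0,0,0],"turn": [0,0,0],"gripper": -1},
  ],
)

```text
time_s: 10.52
position: [0.5299, 0.17, 0.3135]
tool_rot: [[-0.0, 0.819, 0.573], [1.0, -0.0, 0.001], [0.001, 0.573, -0.819]]
ft_force: [0.9, 0.5, -2.1]
grip_width: 0.0417
```

```bash
python3 - <<'E'
from h import *
ims=[]
for n,b in(("top",(200,70,345,190)),("scene",(225,180,400,370))):
    p,d=cams.get_image(n);P=cloud(n,d);x0,y0,x1,y1=b
    m=hsvmask(p,(40,80,60),(75,255,255))&(d>0);m[:,:200]=0;m[:,400:]=0;m[:60]=0
    q=P[m];print(n,m.sum(),q.min(0).round(3),q.max(0).round(3)) if m.any() else 0
    ims.append(cv2.resize(p[y0:y1,x0:x1,::-1],(400,400)))
cv2.imwrite("pics/d.png",np.hstack(ims))
s=env.observe();print(s["position"],s["ft_force"],s["grip_width"])
E
```

```text
top 640 [ 0.495  0.147 -0.004] [0.65  0.242 0.43 ]
scene 1463 [ 0.272  0.036 -0.005] [0.614 0.194 0.359]
[0.53072278 0.16975109 0.31097117] [ 0.40777533 -0.36863422 -2.6865853 ] 0.04138950014584666
```

View pics/d.png

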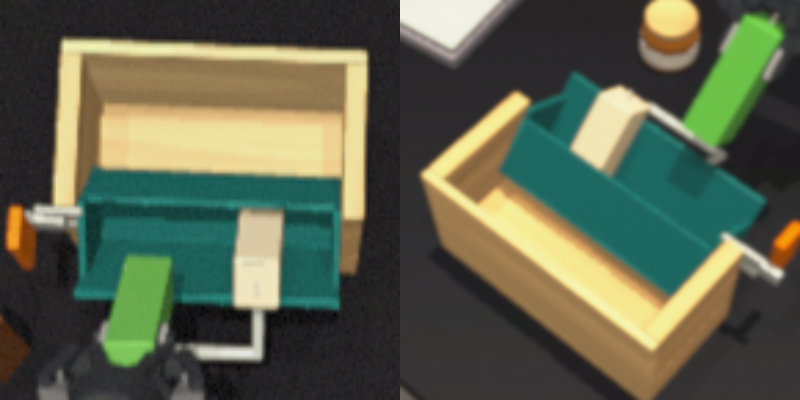

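The green candle is held squarely and clear of the bin. The bin has stayed out with the cream candle in it. I turn the tool upright and carry the candle across to the scale.

Emit:
step_arm(
  steps=[
    {"xyz": [0,0,-0.05],"turn": [0.954,0,0],"gripper": -1},
    {"xyz": [0,0,-0.05],"turn": [0.954,0,0],"gripper": -1},
    {"xyz": [0,0,-0.05],"turn": [0.954,0,0],"gripper": -1},
    {"xyz": [0,0,-0.05],"turn": [0.954,0,0],"gripper": -1},
    {"xyz": [0,0,-0.05],"turn": [0.954,0,0],"gripper": -1},
    {"xyz": [0,0,-0.05],"turn": [0.954,0,0],"gripper": -1},
    {"xyz": [0,0,-0.05],"turn": [0.954,0,0],"gripper": -1},
    {"xyz": [0,0,-0.05],"turn": [0.954,0,0],"gripper": -1},
    {"xyz": [-0.3,0,0],"turn": [0,0,0],"gripper": -1},
    {"xyz": [-0.5,0,0],"turn": [0,0,0],"gripper": -1},
    {"xyz": [-0.7,0,0],"turn": [0,0,0],"gripper": -1},
    {"xyz": [-0.7,0,0],"turn": [0,0,0],"gripper": -1},
    {"xyz": [-0.7,0,0],"turn": [0,0,0],"gripper": -1},
    {"xyz": [-0.7,0,0],"turn": [0,0,0],"gripper": -1},
    {"xyz": [-0.7,0,0],"turn": [0,0,0],"gripper": -1},
    {"xyz": [-0.7,0,0],"turn": [0,0,0],"gripper": -1},
    {"xyz": [-0.7,0,0],"turn": [0,0,0],"gripper": -1},
    {"xyz": [-0.7,0,0],"turn": [0,0,0],"gripper": -1},
    {"xyz": [-0.7,0,0],"turn": [0,0,0],"gripper": -1},
    {"xyz": [-0.7,0,0],"turn": [0,0,0],"gripper": -1},
  ],
)

```text
time_s: 12.28
position: [0.5254, -0.1442, 0.3249]
tool_rot: [[0.001, 1.0, -0.003], [1.0, -0.001, -0.001], [-0.001, -0.003, -1.0]]
ft_force: [-0.1, -0.1, -2.5]
grip_width: 0.0418
```

Emit:
step_arm(
  steps=[
    {"xyz": [-0.7,0,0],"turn": [0,0,0],"gripper": -1},
    {"xyz": [-0.7,0,0],"turn": [0,0,0],"gripper": -1},
    {"xyz": [-0.7,0,0],"turn": [0,0,0],"gripper": -1},
    {"xyz": [-0.7,0,0],"turn": [0,0,0],"gripper": -1},
    {"xyz": [-0.5,0,0],"turn": [0,0,0],"gripper": -1},
    {"xyz": [-0.3,0,0],"turn": [0,0,0],"gripper": -1},
    {"xyz": [0,0,0],"turn": [0,0,0],"gripper": -1},
    {"xyz": [0,0,0],"turn": [0,0,0],"gripper": -1},
  ],
)

```text
time_s: 12.95
position: [0.5257, -0.2864, 0.3251]
tool_rot: [[0.001, 1.0, -0.003], [1.0, -0.001, 0.001], [0.0, -0.003, -1.0]]
ft_force: [0.8, 0.3, -2.3]
grip_width: 0.0416
```

```bash
python3 - <<'E'
from h import *
p,d=cams.get_image("scene");P=cloud("scene",d)
m=hsvmask(p,(40,120,60),(70,255,255))&(d>0)
n,l,st,c=cv2.connectedComponentsWithStats(m.astype(np.uint8));k=1+st[1:,4].argmax();print(st[k],c[k])
q=P[l==k];z=q[:,2];print("green z",np.percentile(z,[1,99]).round(4))
for a in np.linspace(*np.percentile(z,[5,90]),4):
    t=q[abs(z-a)<.01];print(a.round(3),np.percentile(t[:,0],[3,97]).round(4),np.percentile(t[:,1],[3,97]).round(4))
go([.534,-.287,.18],0)
x,y,w,h=st[k][:4];cv2.imwrite("pics/e.png",cv2.resize(p[100:260,160:360,::-1],(750,600)))
E
```

```text
[220  88  27  52 801] [231.88139825 116.60424469]
green z [0.2221 0.3619]
0.228 [0.5141 0.555 ] [-0.3009 -0.264 ]
0.271 [0.512  0.5528] [-0.3041 -0.2634]
0.314 [0.54   0.5497] [-0.3041 -0.2639]
0.357 [0.5273 0.5466] [-0.3076 -0.2647]
t 13.0 pos [ 0.5258 -0.2856  0.3254] F [ 0.7 -0.1 -2.4] w 0.0416 z [-0.003  0.    -1.   ]
shift units at present axes [-0.04  0.22  3.64]
turn units [-0.04 -0.   -0.  ] shift units after turn [-0.03  0.2   3.64]
```

View pics/e.png

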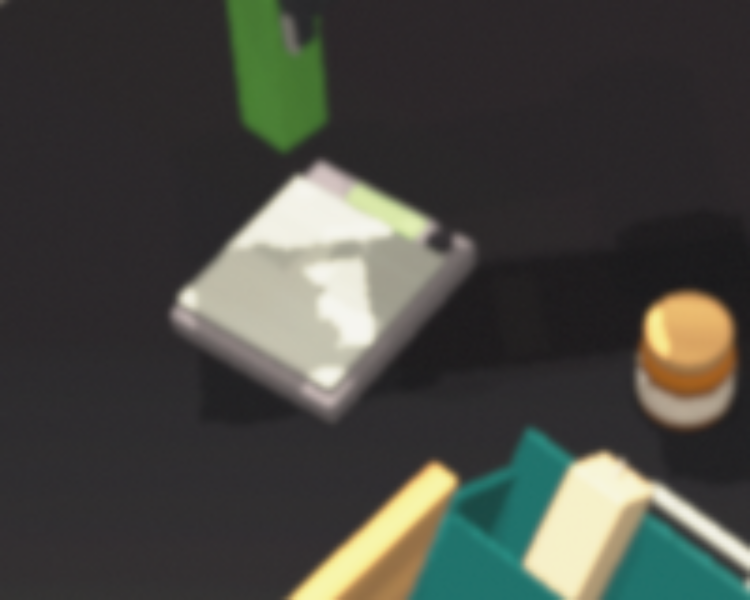

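The candle hangs over the scale about 3.7° off upright in the grip, with its base towards +x. I correct the tool turn, shift by 7 mm and lower.

Emit:
step_arm(
  steps=[
    {"xyz": [-0.02,0.18,0],"turn": [0.75,0,0],"gripper": -1},
    {"xyz": [0,-0.03,0.5],"turn": [0,0,0],"gripper": -1},
    {"xyz": [0,-0.03,0.5],"turn": [0,0,0],"gripper": -1},
    {"xyz": [0,-0.03,0.5],"turn": [0,0,0],"gripper": -1},
    {"xyz": [0,-0.03,0.5],"turn": [0,0,0],"gripper": -1},
    {"xyz": [0,-0.03,0.5],"turn": [0,0,0],"gripper": -1},
    {"xyz": [0,-0.03,0.5],"turn": [0,0,0],"gripper": -1},
    {"xyz": [0,-0.03,0.5],"turn": [0,0,0],"gripper": -1},
    {"xyz": [0,-0.02,0.3],"turn": [0,0,0],"gripper": -1},
    {"xyz": [0,-0.02,0.2],"turn": [0,0,0],"gripper": -1},
    {"xyz": [0,0,0],"turn": [0,0,0],"gripper": -1},
    {"xyz": [0,0,0],"turn": [0,0,0],"gripper": -1},
  ],
)

```text
time_s: 14.0
position: [0.5134, -0.2866, 0.1673]
tool_rot: [[-0.0, 0.998, -0.062], [1.0, 0.0, -0.001], [-0.0, -0.062, -0.998]]
ft_force: [-0.2, 0.5, -2.0]
grip_width: 0.0419
```

```bash
python3 - <<'E'
from h import *
p,d=cams.get_image("scene");P=cloud("scene",d)
m=hsvmask(p,(40,120,60),(70,255,255))&(d>0)
n,l,st,c=cv2.connectedComponentsWithStats(m.astype(np.uint8));k=1+st[1:,4].argmax();print(st[k])
q=P[l==k];z=q[:,2];print("green z",np.percentile(z,[1,99]).round(4))
bs=np.linspace(z.min()+.015,z.max()-.015,8);f=[]
for a in bs:
    t=q[abs(z-a)<.008];f.append([np.percentile(t[:,0],95),np.percentile(t[:,1],95)])
f=np.array(f);print("slopes x,y per z",np.polyfit(bs,f[:,0],1)[0].round(3),np.polyfit(bs,f[:,1],1)[0].round(3),f.round(4).tolist())
go([.534,-.287,.147])
E
```

```text
[232 130  24  41 487]
green z [0.0732 0.2164]
slopes x,y per z -0.011 -0.032 [[0.5366, -0.2646], [0.537, -0.2647], [0.5365, -0.2645], [0.5364, -0.2639], [0.537, -0.2652], [0.5358, -0.2652], [0.5351, -0.2663], [0.5353, -0.271]]
t 14.05 pos [ 0.5136 -0.2869  0.1677] F [ 0.3 -0.5 -1.6] w 0.0414 z [-0.061 -0.001 -0.998]
shift units at present axes [-0.    0.54  0.48]
```

Upright now (slope about 0.6°), but my lateral compensation had the wrong sign. I shift +18 mm in x and lower further.

Emit:
step_arm(
  steps=[
    {"xyz": [0,0.23,0],"turn": [0,0,0],"gripper": -1},
    {"xyz": [0,0.24,0],"turn": [0,0,0],"gripper": -1},
    {"xyz": [0,0.01,0.2],"turn": [0,0,0],"gripper": -1},
    {"xyz": [0,0.01,0.15],"turn": [0,0,0],"gripper": -1},
    {"xyz": [0,0.005,0.05],"turn": [0,0,0],"gripper": -1},
    {"xyz": [0,0,0],"turn": [0,0,0],"gripper": -1},
    {"xyz": [0,0,0],"turn": [0,0,0],"gripper": -1},
  ],
)

```text
time_s: 14.63
position: [0.5316, -0.2871, 0.1493]
tool_rot: [[0.001, 0.998, -0.063], [1.0, -0.001, 0.0], [0.0, -0.063, -0.998]]
ft_force: [-0.3, 0.3, -1.4]
grip_width: 0.0415
```

Emit:
step_arm(
  steps=[
    {"xyz": [0,0,0.05],"turn": [0,0,0],"gripper": -1},
    {"xyz": [0,0,0.04],"turn": [0,0,0],"gripper": -1},
    {"xyz": [0,0,0],"turn": [0,0,0],"gripper": -1},
  ],
)

```text
time_s: 14.88
position: [0.5317, -0.2873, 0.1464]
tool_rot: [[0.001, 0.998, -0.062], [1.0, -0.001, -0.001], [-0.001, -0.062, -0.998]]
ft_force: [0.0, -1.2, 1.8]
grip_width: 0.0416
```

Contact is made at TCP z .146, as predicted. Open gently and check before leaving.

Emit:
step_arm(
  steps=[
    {"xyz": [0,0,0.01],"turn": [0,0,0],"gripper": -1},
    {"xyz": [0,0,0],"turn": [0,0,0],"gripper": 0.1},
    {"xyz": [0,0,0],"turn": [0,0,0],"gripper": 0.3},
    {"xyz": [0,0,0],"turn": [0,0,0],"gripper": 0.6},
    {"xyz": [0,0,0],"turn": [0,0,0],"gripper": 1},
    {"xyz": [0,0,0],"turn": [0,0,0],"gripper": 1},
    {"xyz": [0,0,0],"turn": [0,0,0],"gripper": 1},
    {"xyz": [0,0,0],"turn": [0,0,0],"gripper": 1},
    {"xyz": [0,0,-0.2],"turn": [0,0,0],"gripper": 1},
    {"xyz": [0,0,-0.4],"turn": [0,0,0],"gripper": 1},
    {"xyz": [0,0,-0.6],"turn": [0,0,0],"gripper": 1},
    {"xyz": [0,0,-0.8],"turn": [0,0,0],"gripper": 1},
    {"xyz": [0,0,-0.8],"turn": [0,0,0],"gripper": 1},
    {"xyz": [0,0,-0.8],"turn": [0,0,0],"gripper": 1},
    {"xyz": [0,-0.7,-0.3],"turn": [0,0,0],"gripper": 1},
    {"xyz": [0,-0.8,0],"turn": [0,0,0],"gripper": 1},
    {"xyz": [0,-0.8,0],"turn": [0,0,0],"gripper": 1},
    {"xyz": [0,-0.8,0],"turn": [0,0,0],"gripper": 1},
    {"xyz": [0,0,0],"turn": [0,0,0],"gripper": 1},
  ],
)

```text
time_s: 16.47
position: [0.414, -0.2866, 0.3107]
tool_rot: [[0.003, 0.998, -0.063], [1.0, -0.003, -0.001], [-0.001, -0.063, -0.998]]
ft_force: [0.9, -1.0, -0.4]
grip_width: 0.0854
```

```bash
python3 - <<'E'
from h import *
ims=[]
for n,b in(("top",(190,70,460,270)),("scene",(200,100,470,340))):
    p,d=cams.get_image(n);P=cloud(n,d);x0,y0,x1,y1=b
    m=hsvmask(p,(40,120,60),(70,255,255))&(d>0)
    k,l,st,c=cv2.connectedComponentsWithStats(m.astype(np.uint8));k=1+st[1:,4].argmax()
    q=P[l==k];z=q[:,2];zt=np.percentile(z,95);t=q[z>zt-.008];print(n,st[k],"top",zt.round(4),np.round(np.hstack([*rect(t)]),1))
    for nm,(a,b0,cc,e) in ({"jar":(305,215,340,250),"tin":(203,230,240,266),"brown":(175,150,215,188)} if n=="top" else {"jar":(326,175,360,214),"tin":(418,225,458,262),"brown":(402,290,440,335)}).items():
        q=P[b0:e,a:cc][d[b0:e,a:cc]>0];zt=np.percentile(q[:,2],97);print(nm,np.round(np.hstack([*rect(q[q[:,2]>zt-.01])]),1),zt.round(3))
    w=np.zeros((400,640),bool);w[y0:y1,x0:x1]=1
    m=hsvmask(p,(80,100,30),(100,255,160))&w&(d>0);q=P[m]-[XH,0,ZH];print("teal x range",np.percentile(P[m][:,0],[1,99]).round(3),"lz(.6)",np.percentile(q@[-np.sin(.6),0,np.cos(.6)],99.5).round(4))
    ims.append(cv2.resize(p[y0:y1,x0:x1,::-1],(400,350)))
cv2.imwrite("pics/f.png",np.hstack(ims))
s=env.observe();print(s["time_s"],s["position"],s["ft_force"])
E
```

```text
top [410 180  25  20 391] top 0.1832 [ 528.5 -286.4   38.4   38.1   89.6]
jar [407.9 -13.6  59.5  61.3  45.9] 0.089
tin [359.2 274.3  71.2  75.2   1.1] 0.054
brown [596.6 337.3  43.   92.8  49.5] 0.142
teal x range [0.593 0.714] lz(.6) 0.128
scene [226 134  26  45 727] top 0.1811 [ 533.6 -286.2   47.7   44.    88.5]
jar [411.5 -11.2  62.6  63.2  65.9] 0.088
tin [362.7 275.2  76.6  74.5  28. ] 0.052
brown [580.9 355.4  43.1  43.3  50.8] 0.141
teal x range [0.512 0.72 ] lz(.6) 0.124
16.5667 [ 0.41715505 -0.2871296   0.31007676] [ 0.13328436  0.07639685 -0.10010761]
```

View pics/f.png

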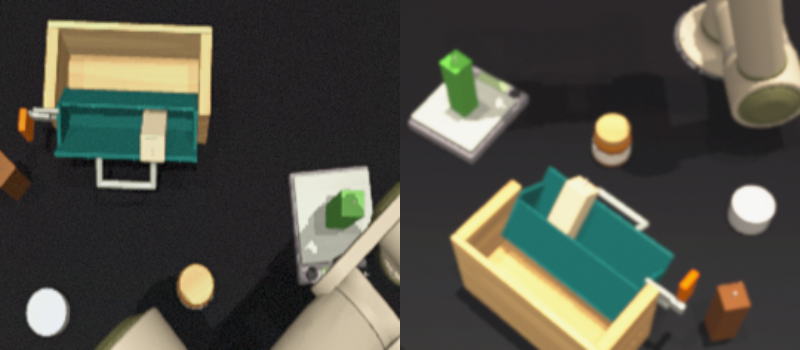

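```bash
python3 -c "
from rig import order;print(order.close_job())"
```

```text
the job is handed in; nothing more can be done
None
```

I finished the job and handed it in at about 16.6 s of the 66 s. The steps, in order:
- **Latch:** I slid it out about 22 mm and the bin popped out.
- **Bin:** I hooked the handle and pulled to the stop, where the force rose to about 20 N with no more travel.
- **Green candle:** I lifted it out along its axis and stood it on the scale's pan.

**Last checks:**
- **Candle:** it stands wick up with its top at z = 0.181–0.183 m (0.180 expected). Its centre is at about (0.531, -0.286), roughly 3 mm from the pan centre I measured at (0.534, -0.287).
- **Bin and bystanders:** the bin is still fully out with the cream candle in it. The jar, tin and brown look-alike match their start positions to within about 2 mm in the scene view, and the robot was touching nothing.

**Disagreements:**
- The two cameras differ by 3–5 mm in x.
- The last top-view fit of the brown candle came out too long, probably because the slid-out latch tab fell inside its crop box.
- The candle hung about 3.7° off upright in the grip. I corrected this before lowering, and also fixed a wrong-sign sideways shift of mine.

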